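# Bring the portion press over the cake

## Task

Open the wooden tool box by its hinged lid until the lid rests on its stop and let go of it, then lift the round portion press out by its knob until it is wholly higher than the sugar jar, carry it over the jars and bring it over the cake on the stand. Finish while still holding it there: upright, centred over the cake and hovering one to two centimetres above the icing, ready to be pressed down. Neither the press nor the robot may ever touch the cake; the lid stays open and the sugar jar, the vanilla jar and the bowl stay where they stand.

Things in the scene. Friction and masses are not known exactly. Their poses are not given: they have to be found in the camera images.
- tool_box: Fixed wooden box, 170 x 200 x 85 mm outside (its own x, y, z), walls and floor 5 mm thick, closed by the hinged lid. Origin: centre of its underside, on the worktop. Its x axis points from the front (towards the robot) to the hinge side, z up. It stands left or right of the sugar jar, turned up to 0.35 rad. The press stands inside it.
- lid (a joint): Lid of the tool box, an 8 mm board as large as the box (0.15 kg). Value in rad: 0 closed (at the start), grows as the front edge is lifted, 1.9 on its stop, leaning back beyond upright. The hinge runs along the box's y axis at the top of its far (+x) wall. Hardly any friction: let go before upright (about 1.55 rad) it falls shut, beyond that it falls on to its stop.
- lid_handle (a point): Grip centre of the steel knob on the lid: 35 mm above the lid's upper face, 30 mm behind its front edge, mid-width. The knob is a round head 28 mm in diameter and 16 mm high (27 to 43 mm above the lid) on a 12 mm neck. From the hinge point, with the lid closed, it lies 140 mm to the box's -x and 43 mm up.
- lid_hinge (a point): Point on the hinge axis of the lid, in the middle of its width, 85 mm above the worktop, at the top of the box's far wall.
- press_grip (a point): Centre of the press's dark wooden knob, an upright cylinder 26 mm in diameter and 35 mm high (40 to 75 mm above the press's underside); this point is on the axis, 58 mm above the underside. z up along the axis. The press stands on the inner floor of the closed box, up to about 20 mm off its middle, hidden from the cameras until the lid is open.
- press_foot (a point): Centre of the press's underside, on its axis (the ring's lower edge), 58 mm below press_grip.
- cake_top (a point): Centre of the iced cake's top face. The cake is round, 190 mm in diameter and 42 mm high, plain pale icing, and stands loose on the stand, up to 10 mm off the stand's middle. z up.
- stand: Fixed icing stand, a round plate 245 mm in diameter on a foot, 112 mm high; its origin is the centre of its underside, on the worktop. The cake's top is therefore 154 mm above the worktop. It stands left or right of the sugar jar, on the other side from the tool box.
- cake: The iced cake itself; origin at the centre of its underside (within 3 mm).
- press: The portion press (0.12 kg, mass varies): a steel ring 100 mm in diameter and 14 mm high with four thin blades across it, a stem and a knob, 75 mm high in all. Origin at press_foot.
- sugar_jar: Glass jar of sugar with a grey lid, 91 mm in diameter, 181 mm high, loose, between the tool box and the stand. Origin: centre of its underside. Leave alone.
- vanilla_jar: Small spice jar with a red cap, 45 mm in diameter, 106 mm high, loose, just behind the sugar jar (a like one further back by the square canister plays no part). Origin: centre of its underside. Leave alone.
- white_bowl: Plain bowl, 125 mm across, 55 mm high, loose, in front of the sugar jar. Origin: centre of its underside. Leave alone.
Mind the look-alikes: they are no part of the job. There is more than one size of the stand; the job needs the larger.

How it is judged (in metres and radians):
On the way, in this order (a step that is already met when the one before it is completed fails the run):
1. the lid rests open on its stop, let go, with the press still in the box (value of joint lid above 1.8 rad and contact force between lid and the fingers below 0.2 N and height (world z) of press_foot below 0.03 m), for 0.2 s.
2. the press is held by the fingers, its underside higher than the sugar jar (181 mm) (contact force between press and the fingers above 0.5 N and height (world z) of press_foot above 0.181 m and value of joint lid above 1.8 rad), for 0.1 s.
At the end, for the whole second after the job is handed in: Fingers hold the press still (under 30 mm/s), upright within 0.15 rad, its underside 3 to 30 mm above the cake and within 15 mm of its centre, touching neither cake nor stand; lid over 1.8 rad; cake within 10 mm, jars and bowl within 20 mm of their starts (contact force between press and the fingers above 0.5 N and value of joint lid above 1.8 rad and horizontal distance between press_foot and cake_top below 0.015 m and z of press_foot in the frame of cake_top between 0.003 and 0.03 m and angle between press's own z axis and vertical below 0.15 rad and linear speed of press below 0.03 m/s and contact force between press and cake below 0.1 N and contact force between press and stand below 0.1 N and distance of cake from where it was at the start of the episode below 0.01 m and distance of each of sugar_jar, vanilla_jar, white_bowl from where it was at the start of the episode below 0.02 m); the arm keeps its last pose, push and grip.
It fails at once if the press or the robot touches the cake (contact force between any of press, the arm, the fingers and cake above 0.3 N).
It fails at once if a jar or the bowl is shoved or tipped (distance of any of sugar_jar, vanilla_jar, white_bowl from where it was at the start of the episode above 0.02 m or angle between any of sugar_jar, vanilla_jar, white_bowl's own z axis and vertical above 0.3 rad).
It also fails if it takes over 64 s, if anything falls off the work surface, if the arm or the gripper's body presses on something with over 40 N, if the wrist force passes 120 N, or if a joint passes its speed limit or range.

## Robot

A 6-joint arm with a two-finger parallel gripper is mounted at the origin on a cart in front of the work surface, level with it; the furniture and walls round the work are solid. World frame = base frame: x ahead of the robot, y to its left, z up, the work surface at z = 0. Lengths are in mm, angles in degrees, forces in N, time in s.
With the tool pointing down it reaches from about 350 to 850 mm from the base axis. Payload 8.1 kg.
Tool frame: the origin (TCP) lies at the centre of the arm's flange, where the gripper is bolted on; the fingertips stand 173 mm ahead of it and the grasp point (between the pads) lies 155 mm ahead of it; z points along the fingers, y is the line along which they close (so a half turn about z gives the same grasp; the last joint's range is limited). The gripper opens to 85 mm and grips with 20 to 120 N. Pads are 22 mm wide; open, the fingers measure 114 mm over their backs; the gripper's body (76 mm by 85 mm) begins 54 mm behind the grasp point. The pads swing forward as they close: fully open they stand 13 mm farther back than shut.
Start: joints at [-71.184, 7.471, 85.268, -0, 87.261, -4.893], TCP at [241.275, -549.357, 404.692] pointing down, gripper open.
Joint ranges: [-169.43, 169.43], [-51.17, 129.36], [1.28, 143.12], [-76.62, 256.62], [0, 156.53], [-152.29, 152.29]. Speed limits (degrees/s): [136.94, 136.94, 159.86, 180, 180, 180].

## Interface

Orientations are given as [roll, pitch, yaw] about the fixed x, y, z axes, in that order (R = Rz(yaw) Ry(pitch) Rx(roll)).
In Python, from bench import * gives the robot as it stands.
- The arm moves only by the shell command python3 -m jog 'ROWS' [FORCE]. ROWS is text: rows parted by semicolons, each of 7 numbers parted by spaces: the shift along the tool's x, y, z scaled (see below), then the turn, a rotation vector about the tool's x, y, z scaled (see below), then the closure, from -1 (fully open) to 1 (shut). In form: tx ty tz wx wy wz hand; .... A call has 1 to 5 rows; each row shifts and turns the commanded pose from where the row before left it, along the tool's axes as they then stand; what a row does not reach is not made up. The controller multiplies each number of a shift by 0.1 m and each number of a turn by 60 degrees. A row lasts 1/8 s, in which the tool goes at most 62.5 mm and 10.7 degrees, less where a joint would pass 70% of its speed; a pose out of reach is approached as far as the arm can. A call with a number of a shift or a turn outside -1 to 1 is refused whole. A call with a gripper value outside its range is refused whole. The fingers move at their own pace and stop on an object; FORCE is the grip in N (left out, the last holds). Time passes only in rows, so rows that do not move let the fingers close. It gives the time, the measured TCP pose, the force, the opening and the grip force at its end, in the units of the state.
- sense(): the state, without advancing time (a new reading comes with each control period).
- snapshot(name): name is "scene" or "side" or "wrist"; returns a dict with "img" (384x512x3 uint8, red, green, blue), "fx", "fy", "cx", "cy" (pixels), "dist" ([k1, k2, p1, p2, k3] as OpenCV has them; the pictures are not rectified), "extrinsics" (4x4, takes a point from camera to world coordinates). Camera axes: x right, y down, z forward; pixel columns grow to the right and rows downward; lengths in mm; the calibration is good to about 2 mm. A picture is of the moment at which its call begins. There is no depth.
- hand_in(): hands the job in; it is judged then, once.
The state is a dict: "time": time; "joint_pos": joint angles; "qd": joint speeds; "joint_efforts": joint torques, N m; "tool_pos": TCP position; "tcp_rot": TCP orientation; "ft_force": force on the tool from outside, world axes, zero at the start; "wrist_torque": the same for the moment, N m; "finger_gap": finger opening in mm; "grip_force": force on a finger pad.
Only numpy, scipy, OpenCV 4.12 (cv2) and the standard library are available. Lean on these libraries where they do the work, as an engineer would, in place of code of your own. Each camera call takes 0.05 s, during which the arm holds its last target. There are 200 camera calls.

## Working session

There is one attempt and no reset: what is moved stays moved. The work goes in short steps, Python scripts to look and compute and a shell command to move; the robot and the scene stay as the last step left them, time stands still between calls to the robot, and variables do not carry over. Pictures are saved under pics/ and viewed, at most 10 in all, crops included, and the job is handed in when it is done.

```bash
ls; mkdir -p pics
python3 - <<'E'
from bench import *
import cv2,numpy as np
for n in ("scene","side"):
    s=snapshot(n); cv2.imwrite(f"pics/{n}0.png",s["img"][:,:,::-1]); print(n,s["fx"],s["fy"],s["cx"],s["cy"],s["dist"],np.round(s["extrinsics"],3).tolist())
print(sense())
E
```

```text
pics
scene 483.3186226355768 483.3186226355768 263.30800570628304 190.8265291934622 [-0.19933361  0.          0.          0.          0.        ] [[0.882, -0.301, 0.362, -126.263], [-0.471, -0.576, 0.668, -1402.395], [0.007, -0.76, -0.65, 1256.566], [0.0, 0.0, 0.0, 1.0]]
side 432.2556487397452 432.2556487397452 255.3711418552977 192.68418783641104 [-0.05423881  0.          0.          0.          0.        ] [[0.923, -0.26, 0.282, 113.503], [-0.383, -0.664, 0.642, -1151.523], [0.021, -0.701, -0.713, 1134.805], [0.0, 0.0, 0.0, 1.0]]
{'time': 0.1, 'joint_pos': array([-7.11861581e+01,  7.51288929e+00,  8.53240073e+01,  9.37420822e-04,
        8.72617272e+01, -4.89200203e+00]), 'qd': array([-0.01412594, -0.10675401, -0.11596979, -0.00549352, -0.12710998,
       -0.05431463]), 'joint_efforts': array([ 2.15742439e-03, -5.70954001e+01, -5.01940835e+01, -1.08471472e-04,
        8.21398658e-03,  6.24786503e-05]), 'tool_pos': array([ 241.19106099, -549.16127547,  403.71782473]), 'tcp_rot': array([-1.79901815e+02, -9.34327904e-03,  2.37057903e+01]), 'ft_force': array([ 0.06900087, -0.98912874,  0.29706122]), 'wrist_torque': array([0.00957917, 0.01927004, 0.01527334]), 'grip_force': 0.0, 'finger_gap': 85.43016283106047}
```

View pics/scene0.png

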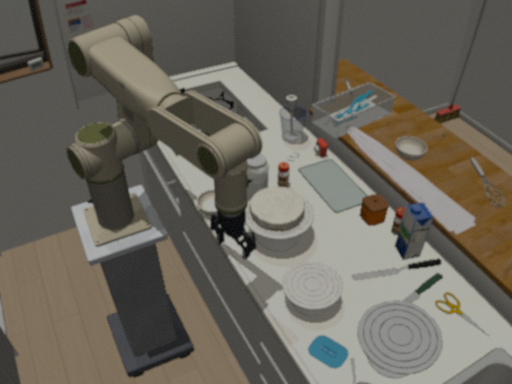

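View pics/side0.png

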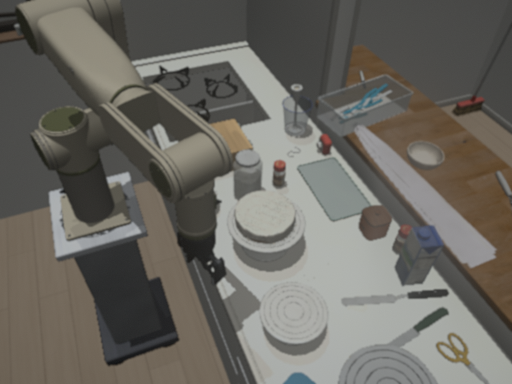

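```bash
cat > h.py <<'E'
from bench import *
import cv2,numpy as np
from scipy.spatial.transform import Rotation as R
def snap(n,name=None):
    s=snapshot(n)
    if name: cv2.imwrite(f"pics/{name}.png",s["img"][:,:,::-1])
    s["K"]=np.array([[s["fx"],0,s["cx"]],[0,s["fy"],s["cy"]],[0,0,1.]])
    s["d"]=np.array(s["dist"],float); s["E"]=np.array(s["extrinsics"]); return s
def ray(s,p):
    u=cv2.undistortPoints(np.array(p,float).reshape(-1,1,2),s["K"],s["d"]).reshape(-1,2)
    return s["E"][:3,3],np.c_[u,np.ones(len(u))]@s["E"][:3,:3].T
def onz(s,p,z):
    o,d=ray(s,p); return o+d*((z-o[2])/d[:,2:])
def tri(obs):  # [(snap,pixel)]
    A=np.zeros((3,3));b=np.zeros(3);L=[]
    for s,p in obs:
        o,d=ray(s,[p]);d=d[0]/np.linalg.norm(d[0]);P=np.eye(3)-np.outer(d,d);A+=P;b+=P@o;L.append((P,o))
    x=np.linalg.solve(A,b); return x,[float(np.linalg.norm(P@(x-o))) for P,o in L]
def proj(s,X):
    Ei=np.linalg.inv(s["E"]); return cv2.projectPoints(np.array(X,float).reshape(-1,1,3),cv2.Rodrigues(Ei[:3,:3])[0],Ei[:3,3],s["K"],s["d"])[0].reshape(-1,2)
def togo(grasp,rpy,off=155.):
    """total shift (units of 0.1 m) and turn (units of 60 deg) in tool axes to bring the grasp point to `grasp` with orientation rpy"""
    st=sense();R0=R.from_euler('xyz',st["tcp_rot"],degrees=True);R1=R.from_euler('xyz',rpy,degrees=True)
    t=np.array(grasp)-R1.apply([0,0,off])
    return np.round(R0.inv().apply(t-st["tool_pos"])/100,3),np.round((R0.inv()*R1).as_rotvec(degrees=True)/60,3)
E
python3 - <<'E'
from h import *
a=snap("scene");b=snap("side")
print("stand plate",onz(a,[(277,212)],112),onz(b,[(266,228)],112))
print("cake",onz(a,[(277,207)],154),onz(b,[(265,216)],154))
print("jar",onz(a,[(257,160)],181),onz(b,[(248,158)],181))
print("box",onz(b,[(232,135)],93), "bowl",onz(a,[(205,200)],55))
st=sense();print(R.from_euler('xyz',st["tcp_rot"],degrees=True).as_matrix().round(2))
E
```

```text
stand plate [[ 500.15599027 -346.93903394  112.        ]] [[ 490.45551098 -383.70821102  112.        ]]
cake [[ 489.28801324 -364.06802452  154.        ]] [[ 490.97001134 -370.89796325  154.        ]]
jar [[ 534.78854931 -130.35364958  181.        ]] [[ 530.5612429  -133.41154716  181.        ]]
box [[561.71098961 109.42080539  93.        ]] bowl [[ 324.34908953 -112.06494011   55.        ]]
[[ 0.92  0.4  -0.  ]
 [ 0.4  -0.92  0.  ]
 [ 0.   -0.   -1.  ]]
```

```bash
python3 -m jog '0.3 -0.36 -0.05 0 0 0 -1;0.334 -0.4 -0.04 0 0 0 -1;0.334 -0.4 -0.04 0 0 0 -1;0.334 -0.4 -0.04 0 0 0 -1;0.334 -0.4 -0.04 0 0 0 -1'; python3 -m jog '0.334 -0.4 -0.04 0 0 0 -1;0.334 -0.4 -0.04 0 0 0 -1;0.334 -0.4 -0.04 0 0 0 -1;0.334 -0.4 -0.04 0 0 0 -1;0.334 -0.4 -0.04 0 0 0 -1'; python3 -m jog '0.334 -0.4 -0.04 0 0 0 -1;0.334 -0.4 -0.04 0 0 0 -1;0.334 -0.4 -0.04 0 0 0 -1;0 0 0 0 0 0 -1;0 0 0 0 0 0 -1'
python3 - <<'E'
from h import *
s=[snap(n) for n in("scene","side","wrist")]
w=s[2];print(w["E"].round(2),w["fx"],w["d"])
im=np.vstack([np.hstack([s[0]["img"][60:320,120:420],s[1]["img"][60:320,120:420]])])
im=cv2.resize(im,(800,int(260*800/600)))
im2=cv2.resize(w["img"],(320,240))
c=np.zeros((240,800,3),np.uint8);c[:,:320]=im2
cv2.imwrite("pics/a1.png",np.vstack([im,c])[:,:,::-1])
for n,q in zip("abc",s): cv2.imwrite(f"pics/r1{n}.png",q["img"][:,:,::-1])
E
```

```text
time: 0.82
tool_pos: [312.4, -302.5, 425.7]
tcp_rot: [180.0, -0.0, 23.7]
ft_force: [1.4, 0.2, 0.3]
finger_gap: 85.6
grip_force: 0.0
time: 1.45
tool_pos: [384.8, -52.2, 445.9]
tcp_rot: [180.0, -0.0, 23.7]
ft_force: [1.6, 0.9, 0.4]
finger_gap: 85.3
grip_force: 0.0
time: 2.08
tool_pos: [428.1, 96.3, 457.4]
tcp_rot: [180.0, 0.0, 23.8]
ft_force: [0.2, -0.2, 0.3]
finger_gap: 85.3
grip_force: 0.0
[[ 4.0000e-01 -8.8000e-01 -2.6000e-01  4.9319e+02]
 [-9.2000e-01 -3.8000e-01 -1.1000e-01  1.2372e+02]
 [ 0.0000e+00  2.8000e-01 -9.6000e-01  4.2703e+02]
 [ 0.0000e+00  0.0000e+00  0.0000e+00  1.0000e+00]] 293.9139766070957 [-0.00519182  0.          0.          0.          0.        ]
```

View pics/a1.png

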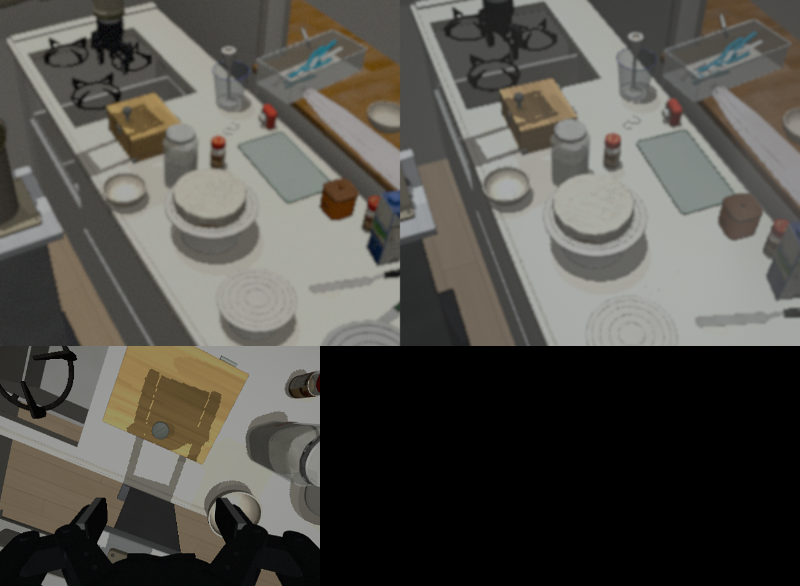

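```bash
cat > m.py <<'E'
from h import *
w=snap("wrist");a=snap("scene");b=snap("side")
h=cv2.cvtColor(w["img"],cv2.COLOR_RGB2HSV)
m=((h[...,0]>10)&(h[...,0]<28)&(h[...,1]>80)).astype(np.uint8)
m[260:]=0
m=cv2.morphologyEx(m,cv2.MORPH_CLOSE,np.ones((9,9)))
cs=max(cv2.findContours(m,0,cv2.CHAIN_APPROX_NONE)[0],key=lambda c:cv2.contourArea(c))
ap=cv2.approxPolyDP(cs,8,True).reshape(-1,2);print(ap.tolist())
X=onz(w,ap,93);print(X.round(1).tolist())
print([round(float(np.linalg.norm(X[i]-X[i-1])),1) for i in range(len(X))])
big=lambda s,r0,r1,c0,c1,f:cv2.resize(s["img"][r0:r1,c0:c1],None,fx=f,fy=f,interpolation=cv2.INTER_CUBIC)
t=np.hstack([big(a,165,265,220,320,4),big(b,165,265,215,315,4)])
u=big(w,80,180,200,340,2)
v=np.hstack([u,big(a,120,170,190,240,4),big(b,110,160,185,235,4)]) 
v=np.pad(v,((0,0),(0,800-v.shape[1]),(0,0)))
cv2.imwrite("pics/a2.png",np.vstack([t,v])[:,:,::-1])
E
python3 m.py
```

```text
[[203, 0], [164, 119], [323, 188], [397, 46], [318, 0]]
[[564.3, 213.7, 93.0], [439.3, 212.5, 93.0], [439.2, 15.4, 93.0], [605.9, 15.1, 93.0], [610.2, 108.9, 93.0]]
[114.4, 125.0, 197.1, 166.7, 93.9]
```

View pics/a2.png

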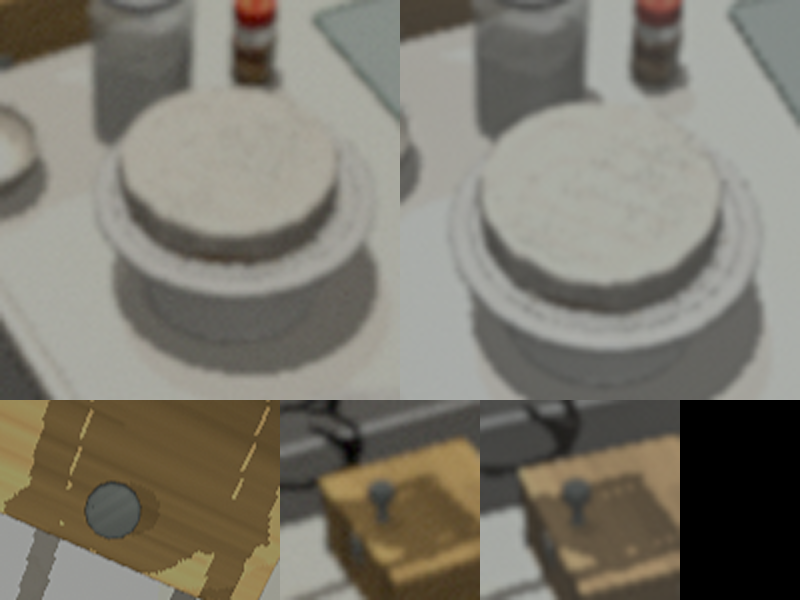

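Run:
```python
from h import *
from scipy.optimize import least_squares
w=snap("wrist");a=snap("scene");b=snap("side")
print("knob",tri([(w,(256.5,135)),(a,(215,142)),(b,(208.75,132.5))]), onz(w,[(256.5,135)],132))
def fit(s,P,z):
    X=onz(s,P,z)[:,:2]
    f=least_squares(lambda q:np.hypot(*(X-q[:2]).T)-q[2],[490,-370,95]);return f.x.round(1),f.fun.round(1)
A=np.array([(120,168),(225,88),(338,168),(235,238)])/4+[220,165]
B=(np.array([(482,205),(598,100),(720,195),(615,285)])-[400,0])/4+[215,165]
print(fit(a,A,154),fit(b,B,154))
jar=[onz(a,[(257,158)],181),onz(b,[(248,158)],181)];print(jar)
print(togo([0,0,0],[180,0,0])[1])
```

```text
knob (array([468.85379428, 112.97815708, 131.18444325]), [1.2433133041252806, 2.1380567444555805, 2.602609468449202]) [[467.79040386 113.52244862 132.        ]]
(array([ 495. , -355.3,   93.8]), array([-0.9,  0.8, -0.9,  1. ])) (array([ 497.7, -355.9,   93.1]), array([-1.6,  1.4, -1.7,  1.8]))
[array([[ 540.51499116, -119.35100242,  181.        ]]), array([[ 530.5612429 , -133.41154716,  181.        ]])]
[ 0.    -0.     0.394]
```

Run:
```python
from h import *
k=np.array([468,113.5,128]);f=np.radians(20);bk=np.array([-np.sin(f),0,np.cos(f)])
r=[180,-20,0]
print(togo(k+70*bk,r))
# rows if rotating by equal world steps: give tool-frame path of 10 rows
```

```text
(array([-0.27 , -0.311,  1.183]), array([-0.069,  0.328,  0.39 ]))
```

```bash
python3 -m jog '0 0 0 -0.017 0.082 0.0975 -1;0 0 0 -0.017 0.082 0.0975 -1;0 0 0 -0.017 0.082 0.0975 -1;0 0 0 -0.018 0.082 0.0975 -1;0 0 0 0 0 0 -1' 30
python3 - <<'E'
from h import *
k=np.array([468,113.5,128]);f=np.radians(20);bk=np.array([-np.sin(f),0,np.cos(f)])
print(sense()["joint_pos"].round(0));print(togo(k+70*bk,[180,-20,0]),togo(k,[180,-20,0]))
E
```

```text
time: 3.15
tool_pos: [427.8, 96.3, 457.8]
tcp_rot: [180.0, -20.0, 0.1]
ft_force: [-0.6, 0.7, -0.5]
finger_gap: 85.2
grip_force: 0.0
[  7. -30. 114.  -2.  77.  97.]
(array([-0.749, -0.173,  0.987]), array([-0.   ,  0.   ,  0.002])) (array([-0.749, -0.173,  1.687]), array([-0.   ,  0.   ,  0.002]))
```

```bash
python3 -m jog '-0.25 -0.058 0.3 0 0 0 -1;-0.25 -0.058 0.3 0 0 0 -1;-0.25 -0.057 0.387 0 0 0 -1;0 0 0 0 0 0 -1;0 0 0 0 0 0 -1'
python3 - <<'E'
from h import *
k=np.array([468,113.5,128])
print(togo(k,[180,-20,0]))
w=snap("wrist","w3")
print(proj(w,[k]))
h=cv2.cvtColor(w["img"],cv2.COLOR_RGB2HSV)
E
```

```text
time: 3.78
tool_pos: [392.3, 113.5, 341.4]
tcp_rot: [180.0, -20.0, 0.1]
ft_force: [0.2, 0.1, 0.8]
finger_gap: 85.6
grip_force: 0.0
(array([-0.019,  0.   ,  0.715]), array([-0.   , -0.001,  0.002]))
[[256.66156103 213.55148917]]
```

View pics/w3.png

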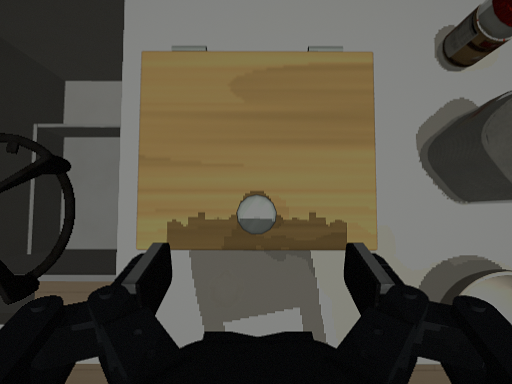

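```bash
python3 -m jog '-0.01 0 0.3 0 0 0 -1;-0.01 0 0.3 0 0 0 -1;0 0 0.11 0 0 0 -1;0 0 0 0 0 0 0.3;0 0 0 0 0 0 1' 25;  python3 -m jog '0 0 0 0 0 0 1;0 0 0 0 0 0 1;0 0 0 0 0 0 1;0 0 0 0 0 0 1;0 0 0 0 0 0 1'
python3 - <<'E'
from h import *
# planned arc: rows of 5 deg of lid in tool axes; tool pitch phi from 20 to -10
st=sense();R0=R.from_euler('xyz',st["tcp_rot"],degrees=True)
H=np.array([608,113.5,85]);N=20
th=np.radians(np.linspace(0,100,N+1));ph=np.linspace(20,-10,N+1)
pos=np.c_[-140*np.cos(th)+43*np.sin(th)+608,0*th+113.5,140*np.sin(th)+43*np.cos(th)+85]
Rs=[R.from_euler('xyz',[180,-p,0],degrees=True) for p in ph]
T=np.array([p-r.apply([0,0,155]) for p,r in zip(pos,Rs)])
g=st["tool_pos"]+R0.apply([0,0,155]);print("grasp",g)
for i in range(N): print(i,(Rs[i].inv().apply(T[i+1]-T[i])/100).round(3)[[0,2]])
E
```

```text
time: 4.45
tool_pos: [414.5, 113.6, 273.7]
tcp_rot: [-180.0, -20.1, 0.1]
ft_force: [0.6, -0.5, -0.3]
finger_gap: 51.8
grip_force: 0.0
time: 5.08
tool_pos: [414.1, 114.1, 273.3]
tcp_rot: [-179.9, -20.1, 0.1]
ft_force: [-3.7, 3.6, 5.3]
finger_gap: 26.6
grip_force: 24.2
grasp [467.28967291 114.39927585 127.72275548]
0 [ 0.122 -0.098]
1 [ 0.128 -0.093]
2 [ 0.133 -0.087]
3 [ 0.139 -0.081]
4 [ 0.143 -0.075]
5 [ 0.148 -0.069]
6 [ 0.152 -0.062]
7 [ 0.155 -0.055]
8 [ 0.159 -0.048]
9 [ 0.161 -0.041]
10 [ 0.164 -0.033]
11 [ 0.166 -0.026]
12 [ 0.167 -0.018]
13 [ 0.168 -0.01 ]
14 [ 0.168 -0.003]
15 [0.168 0.005]
16 [0.168 0.013]
17 [0.167 0.021]
18 [0.165 0.028]
19 [0.163 0.036]
```

```bash
python3 -m jog '0.122 0 -0.098 0 -0.025 0 1;0.128 0 -0.093 0 -0.025 0 1;0.133 0 -0.087 0 -0.025 0 1;0.139 0 -0.081 0 -0.025 0 1;0.143 0 -0.075 0 -0.025 0 1'; python3 -c "
from h import *
s=snap('scene');b=snap('side');cv2.imwrite('pics/a4.png',np.hstack([cv2.resize(q['img'][100:200,170:290],(400,333)) for q in (s,b)])[:,:,::-1])"
```

```text
time: 5.7
tool_pos: [464.4, 114.2, 333.2]
tcp_rot: [-179.9, -12.3, 0.1]
ft_force: [-3.2, 3.5, 0.9]
finger_gap: 26.9
grip_force: 25.7
```

View pics/a4.png

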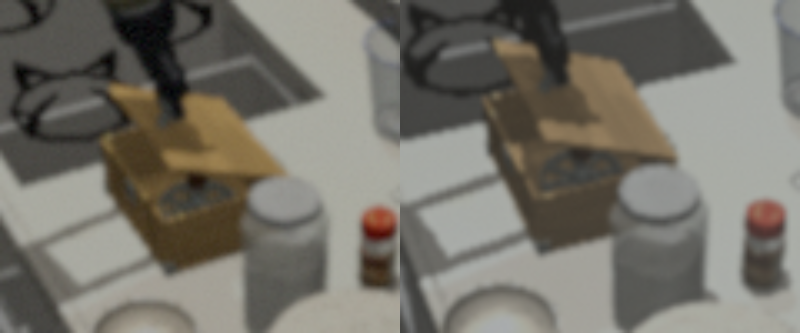

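The lid is about 25° open, with the knob still held (right panel, near (555,75)). The press shows inside the box, at (205,185) in the left panel. I'll carry on along the arc.

```bash
python3 -m jog '0.148 0 -0.069 0 -0.025 0 1;0.152 0 -0.062 0 -0.025 0 1;0.155 0 -0.055 0 -0.025 0 1;0.159 0 -0.048 0 -0.025 0 1;0.161 0 -0.041 0 -0.025 0 1' && python3 -m jog '0.164 0 -0.033 0 -0.025 0 1;0.166 0 -0.026 0 -0.025 0 1;0.167 0 -0.018 0 -0.025 0 1;0.168 0 -0.01 0 -0.025 0 1;0.168 0 -0.003 0 -0.025 0 1'
```

```text
time: 6.42
tool_pos: [536.3, 114.2, 373.5]
tcp_rot: [-180.0, -5.0, 0.1]
ft_force: [-3.0, 3.8, 4.6]
finger_gap: 26.7
grip_force: 26.2
time: 7.05
tool_pos: [619.4, 114.3, 385.6]
tcp_rot: [-180.0, 2.4, 0.1]
ft_force: [-1.1, 2.9, 5.3]
finger_gap: 26.5
grip_force: 26.5
```

```bash
python3 -m jog '0.168 0 0.005 0 -0.025 0 1;0.168 0 0.013 0 -0.025 0 1;0.167 0 0.021 0 -0.025 0 1;0.165 0 0.028 0 -0.025 0 1;0.163 0 0.036 0 -0.025 0 1';python3 -m jog '0 0 0 0 0 0 1;0 0 0 0 0 0 1'; python3 -c "
from h import *
s=snap('scene');b=snap('side');cv2.imwrite('pics/a5.png',np.hstack([cv2.resize(q['img'][80:200,170:314],(400,333)) for q in (s,b)])[:,:,::-1])"
```

```text
time: 7.68
tool_pos: [701.1, 114.3, 367.4]
tcp_rot: [-180.0, 9.9, 0.1]
ft_force: [2.4, 2.6, 5.1]
finger_gap: 26.5
grip_force: 26.7
time: 7.92
tool_pos: [700.8, 114.3, 367.1]
tcp_rot: [-180.0, 9.9, 0.1]
ft_force: [2.0, 2.7, 6.1]
finger_gap: 26.8
grip_force: 26.9
```

View pics/a5.png

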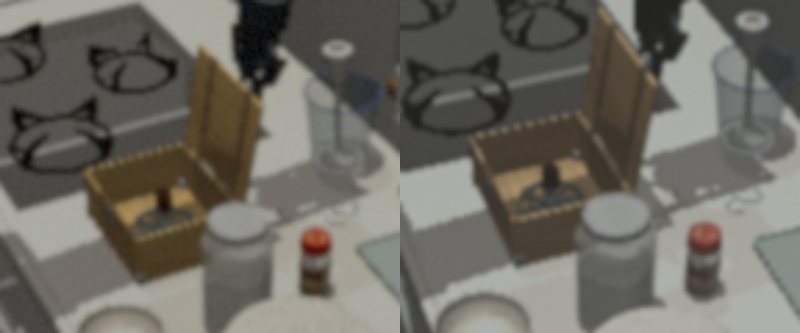

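```bash
python3 -m jog '0.1 0 0.015 0 -0.033 0 1;0.1 0 0.015 0 -0.033 0 1;0.105 0 0.015 0 -0.033 0 1;0.1 0 0.015 0 -0.033 0 1;0 0 0 0 0 0 1' && python3 -m jog '0 0 0 0 0 0 0.3;0 0 0 0 0 0 -0.5;0 0 0 0 0 0 -1;0 0 0 0 0 0 -1;0 0 0 0 0 0 -1'; python3 -m jog '0.03 0 -0.2 0 0 0 -1;0 0 -0.4 0 0 0 -1;0 0 -0.4 0 0 0 -1;0 0 -0.3 0 0 0 -1;0 0 0 0 0 0 -1';python3 - <<'E'
from h import *
s=snap('scene');b=snap('side')
X=np.array([[520,114,63]])
cv2.imwrite('pics/a6.png',np.hstack([cv2.resize(q['img'][80:200,170:314],(400,333)) for q in (s,b)])[:,:,::-1])
print(sense()["joint_pos"].round(0))
for q in (s,b):
    h=cv2.cvtColor(q["img"],cv2.COLOR_RGB2HSV)
    print(q["img"][145:160,218:236].mean(2).astype(int) if 0 else "")
E
```

```text
time: 8.65
tool_pos: [739.1, 114.3, 351.4]
tcp_rot: [-180.0, 17.9, 0.1]
ft_force: [2.7, 4.1, 4.9]
finger_gap: 26.7
grip_force: 27.8
time: 9.28
tool_pos: [738.5, 113.9, 351.0]
tcp_rot: [180.0, 18.0, 0.0]
ft_force: [-0.0, 0.3, 0.7]
finger_gap: 85.0
grip_force: 0.0
time: 9.9
tool_pos: [781.9, 113.8, 476.5]
tcp_rot: [-180.0, 17.6, 0.0]
ft_force: [0.1, 0.1, 0.4]
finger_gap: 85.2
grip_force: 0.0
[  4.  56.  14.   2. 128.  95.]
```

View pics/a6.png

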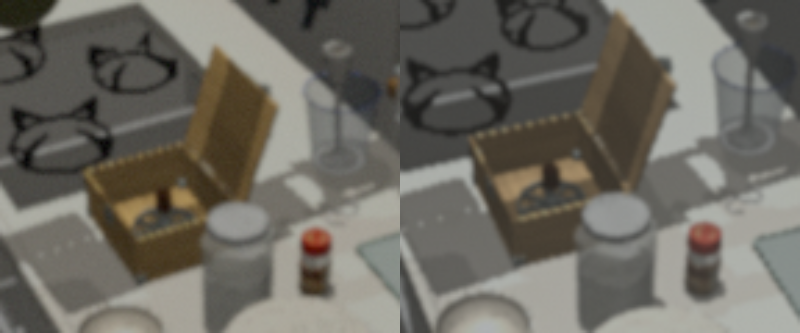

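```bash
python3 -m jog '-0.4 0 0.12 0 0 0 -1;-0.5 0 0.16 0 0 0 -1;-0.5 0 0.16 0 0 0 -1;-0.5 0 0.16 0 0.1 0 -1;-0.3 0 0.08 0 0.1 0 -1'; python3 -m jog '-0.4 0 0 0 0.1 0 -1;-0.3 0 0 0 0 0 -1;0 0 0 0 0 0 -1;0 0 0 0 0 0 -1';python3 - <<'E'
from h import *
s=snap('scene');b=snap('side');w=snap('wrist','w7')
g,e=tri([(s,(228.7,151.7)),(b,(224.4,143.7))]);print(g,e,proj(w,[g]))
print(onz(s,[(228.7,151.7)],62),onz(b,[(224.4,143.7)],62))
E
```

```text
time: 10.62
tool_pos: [571.0, 114.0, 473.2]
tcp_rot: [180.0, 6.0, 0.1]
ft_force: [0.2, -0.3, 0.9]
finger_gap: 85.3
grip_force: 0.0
time: 11.12
tool_pos: [504.2, 113.9, 478.5]
tcp_rot: [180.0, 0.1, 0.1]
ft_force: [-0.5, 0.7, 0.1]
finger_gap: 85.8
grip_force: 0.0
[523.18430259  97.48404381  73.48999748] [3.5056060208319684, 3.5056060208321074] [[269.73783686 148.94045366]]
[[529.24838659 117.21271126  62.        ]] [[528.22093661 106.05874413  62.        ]]
```

View pics/w7.png

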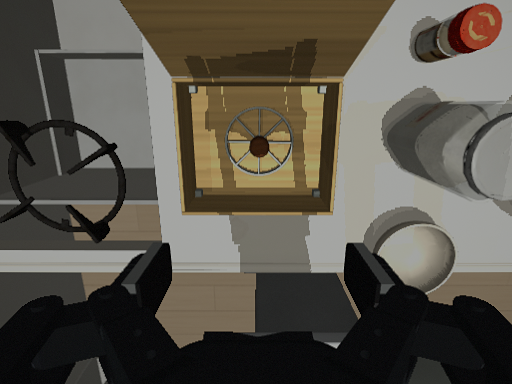

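Run:
```python
from h import *
w=snap('wrist')
im=w["img"].astype(int);m=((im[...,0]<110)&(im[...,0]-im[...,2]>25)&(im.sum(2)<190)).astype(np.uint8);m[:125]=0;m[170:]=0;m[:,:235]=0;m[:,285:]=0
n,l,st,c=cv2.connectedComponentsWithStats(m);i=1+np.argmax(st[1:,4]);print(st[i],c[i])
print(onz(w,[(260,148)],80),onz(w,[c[i]],80),onz(w,[(259.5,140.5)],19))
X=onz(w,[(227,141),(293,141),(260,106),(260,175)],19);print(X.round(1))
print(togo([*onz(w,[(260,148)],80)[0][:2],160],[180,0,0]))
```

```text
[235 138  33  20 300] [257.86666667 146.87333333]
[[525.40708561 109.95326367  80.        ]] [[526.80883934 112.62335399  80.        ]] [[527.83113891 110.16871945  19.        ]]
[[527.1 157.2  19. ]
 [527.2  61.7  19. ]
 [575.7 109.6  19. ]
 [476.7 109.3  19. ]]
(array([0.205, 0.039, 1.639]), array([0.   , 0.001, 0.001]))
```

```bash
python3 -m jog '0.215 0.039 0.2 0 0 0 -1;0 0 0.5 0 0 0 -1;0 0 0.5 0 0 0 -1;0 0 0.4 0 0 0 -1;0 0 0 0 0 0 -1'
python3 - <<'E'
from h import *
w=snap('wrist')
print(togo([526.5,109.8,63],[180,0,0]),proj(w,[[526.5,109.8,80]]))
cv2.imwrite('pics/w8.png',w["img"][:,:,::-1])
E
```

```text
time: 11.95
tool_pos: [524.8, 109.8, 315.4]
tcp_rot: [179.9, 0.5, 0.0]
ft_force: [0.4, 0.3, 1.0]
finger_gap: 85.1
grip_force: 0.0
(array([1.000e-02, 1.000e-03, 1.005e+00]), array([0.001, 0.004, 0.001])) [[256.18099323 201.90190189]]
```

View pics/w8.png

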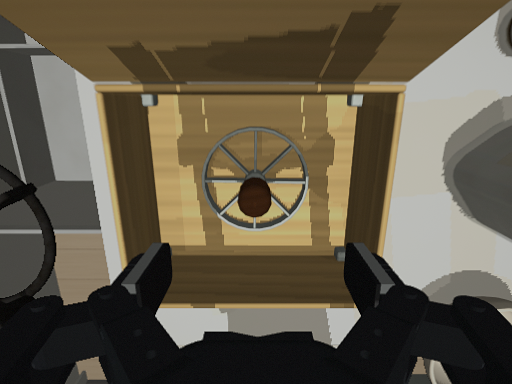

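```bash
python3 -m jog '0.01 0 0.4 0 0 0 -1;0 0 0.4 0 0 0 -1;0 0 0.2 0 0 0 -1;0 0 0 0 0 0 -1;0 0 0 0 0 0 0' 50; python3 -m jog '0 0 0 0 0 0 1;0 0 0 0 0 0 1;0 0 0 0 0 0 1;0 0 0 0 0 0 1;0 0 0 0 0 0 1';python3 -m jog '0 0 0 0 0 0 1;0 0 -0.05 0 0 0 1;0 0 -0.1 0 0 0 1;0 0 -0.1 0 0 0 1;0 0 0 0 0 0 1'
```

```text
time: 12.62
tool_pos: [528.6, 110.2, 222.5]
tcp_rot: [-180.0, -0.2, 0.1]
ft_force: [0.2, -0.8, 0.3]
finger_gap: 69.9
grip_force: 0.0
time: 13.25
tool_pos: [527.6, 110.1, 220.9]
tcp_rot: [180.0, -0.1, 0.1]
ft_force: [-0.5, 0.1, 5.8]
finger_gap: 24.2
grip_force: 49.0
time: 13.88
tool_pos: [527.7, 110.1, 246.3]
tcp_rot: [-180.0, -0.1, 0.1]
ft_force: [0.6, 0.7, -1.3]
finger_gap: 24.4
grip_force: 49.1
```

```bash
python3 -m jog '0 0 -0.2 0 0 0 1;0 0 -0.4 0 0 0 1;0 0 -0.4 0 0 0 1;0 0 -0.4 0 0 0 1;0 0 -0.4 0 0 0 1'; python3 -m jog '0 0 -0.3 0 0 0 1;0 0 -0.1 0 0 0 1;0 0 0 0 0 0 1;0 0 0 0 0 0 1'
python3 - <<'E'
from h import *
s=snap('scene');b=snap('side');w=snap('wrist')
cv2.imwrite('pics/a9.png',np.vstack([np.hstack([cv2.resize(q['img'][60:200,160:320],(400,350)) for q in (s,b)]),np.pad(cv2.resize(w["img"],(330,248)),((0,0),(0,470),(0,0)))])[:,:,::-1])
E
```

```text
time: 14.5
tool_pos: [526.8, 110.1, 425.8]
tcp_rot: [180.0, 0.0, 0.1]
ft_force: [0.9, 0.6, -0.9]
finger_gap: 24.7
grip_force: 49.2
time: 15.0
tool_pos: [526.8, 110.1, 462.6]
tcp_rot: [180.0, 0.2, 0.1]
ft_force: [0.0, -0.1, -1.8]
finger_gap: 24.5
grip_force: 49.2
```

View pics/a9.png

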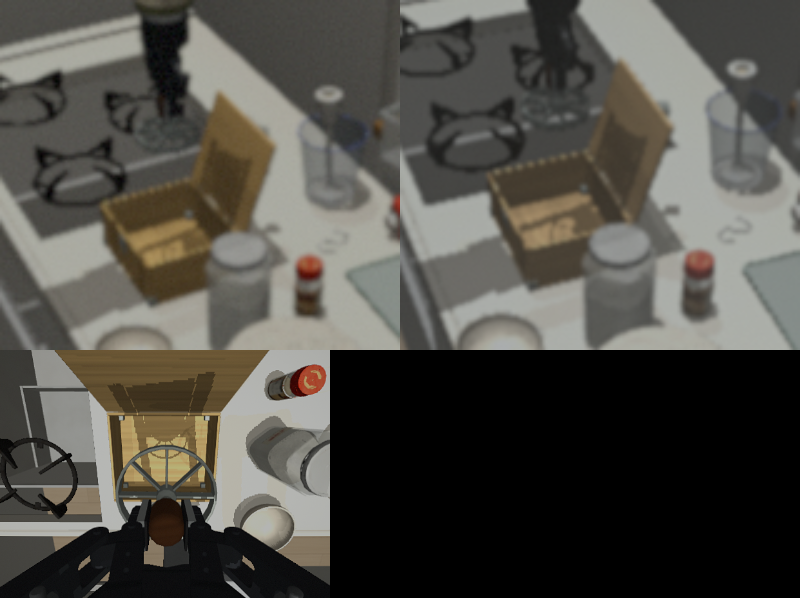

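```bash
python3 -m jog '-0.06 0.2 0 0 0 0 1;-0.12 0.4 0 0 0 0 1;-0.12 0.45 0 0 0 0 1;-0.12 0.45 0 0 0 0 1;-0.12 0.45 0 0 0 0 1'; python3 -m jog '-0.12 0.45 0 0 0 0 1;-0.12 0.45 0 0 0 0 1;-0.12 0.45 0 0 0 0 1;-0.12 0.45 0 0 0 0 1;-0.12 0.45 0 0 0 0 1';  python3 -m jog '-0.1 0.3 0 0 0 0 1;-0.05 0.15 0 0 0 0 1;0 0 0 0 0 0 1;0 0 0 0 0 0 1;0 0 0 0 0 0 1'
cat > c.py <<'E'
from h import *
from scipy.optimize import least_squares
def circ(s,c,r,z,win,angs,pol=None):
    """rim points: strongest radial edge near the expected circle (c,r) on plane z"""
    g=cv2.GaussianBlur(cv2.cvtColor(s["img"],cv2.COLOR_RGB2GRAY),(3,3),0).astype(np.float32)
    P=[]
    for a in np.radians(angs):
        rr=np.arange(r-win,r+win,.5);X=np.c_[c[0]+rr*np.cos(a),c[1]+rr*np.sin(a),0*rr+z]
        p=proj(s,X).astype(np.float32)
        if p.min()<2 or (p[:,0]>509).any() or (p[:,1]>381).any(): continue
        v=cv2.remap(g,p[:,:1],p[:,1:],1).ravel();d=np.diff(cv2.blur(v.reshape(1,-1),(5,1)).ravel())
        i=np.argmax(abs(d) if pol is None else pol*d)
        if abs(d[i])>2: P.append(X[i,:2])
    P=np.array(P)
    f=least_squares(lambda q:np.hypot(*(P-q[:2]).T)-q[2],[*c,r],loss='soft_l1')
    return f.x.round(1),len(P),np.median(abs(np.hypot(*(P-f.x[:2]).T)-f.x[2])).round(2)
if __name__=="__main__":
    w=snap("wrist","w10");t=sense()["tool_pos"];print(t)
    for pol in(-1,None): print("cake",circ(w,(496.3,-355.6),95,154,14,range(-110,111,5),pol))
    print("plate",circ(w,(496.3,-355.6),122.5,112,10,range(-80,81,4)))
    print("press ring",circ(w,t[:2],50,t[2]-201.9,10,range(-70,71,5)),circ(w,t[:2],50,t[2]-201.9,10,range(-70,71,5),-1))
    for n in("scene","side"): q=snap(n,n+"10");print(n,circ(q,(496.3,-355.6),95,154,10,range(0,360,6)),circ(q,(496.3,-355.6),95,154,10,range(0,360,6),-1))
E
python3 c.py
```

```text
time: 15.78
tool_pos: [472.1, -87.0, 464.6]
tcp_rot: [180.0, 0.0, 0.0]
ft_force: [0.2, 0.0, -1.1]
finger_gap: 24.4
grip_force: 49.2
time: 16.4
tool_pos: [411.9, -311.9, 464.7]
tcp_rot: [180.0, 0.0, 0.0]
ft_force: [0.2, 0.1, -0.4]
finger_gap: 24.5
grip_force: 49.2
time: 17.02
tool_pos: [399.0, -354.0, 465.0]
tcp_rot: [180.0, -0.0, 0.1]
ft_force: [0.5, -0.2, -1.2]
finger_gap: 24.5
grip_force: 49.3
[ 399.00624528 -354.10232148  465.0274025 ]
cake (array([ 497.5, -346.2,   96.8]), 21, np.float64(0.25))
cake (array([ 498.8, -347.7,   97.6]), 22, np.float64(0.5))
plate (array([ 497.9, -354.2,  121.2]), 12, np.float64(0.38))
press ring (array([ 404.7, -353.9,   43.5]), 29, np.float64(0.59)) (array([ 403. , -354.8,   42.4]), 27, np.float64(0.36))
scene (array([ 493.9, -350.1,   94.5]), 30, np.float64(1.05)) (array([ 494.5, -350.1,   94.2]), 22, np.float64(0.71))
side (array([ 493.4, -354.1,   92.3]), 28, np.float64(0.75)) (array([ 492.8, -353.8,   92.6]), 21, np.float64(0.49))
```

Run:
```python
from h import *
w=snap("wrist");g=cv2.GaussianBlur(w["img"],(3,3),0)
for x in (500,520):
  for sgn in(1,-1):
    y=-350+sgn*np.arange(70,134,2.);X=np.c_[0*y+x,y,0*y+154];p=proj(w,X).astype(np.float32)
    v=cv2.remap(g,p[:,:1],p[:,1:],1).reshape(-1,3).astype(int)
    print(x,sgn,[(int(a),int(b.sum()/3)) for a,b in zip(y,v)])
x=np.arange(560,640,2.);p=proj(w,np.c_[x,0*x-350,0*x+154]).astype(np.float32)
print([(int(a),int(b)) for a,b in zip(x,cv2.remap(g,p[:,:1],p[:,1:],1).reshape(-1,3).mean(1))])
```

```text
500 1 [(-280, 168), (-278, 168), (-276, 168), (-274, 169), (-272, 168), (-270, 168), (-268, 168), (-266, 168), (-264, 169), (-262, 167), (-260, 165), (-258, 166), (-256, 170), (-254, 170), (-252, 170), (-250, 168), (-248, 153), (-246, 165), (-244, 165), (-242, 165), (-240, 165), (-238, 161), (-236, 107), (-234, 90), (-232, 86), (-230, 67), (-228, 63), (-226, 63), (-224, 62), (-222, 62), (-220, 64), (-218, 65)]
500 -1 [(-420, 168), (-422, 169), (-424, 169), (-426, 169), (-428, 169), (-430, 170), (-432, 169), (-434, 169), (-436, 168), (-438, 168), (-440, 166), (-442, 162), (-444, 140), (-446, 153), (-448, 170), (-450, 170), (-452, 170), (-454, 170), (-456, 170), (-458, 151), (-460, 168), (-462, 169), (-464, 169), (-466, 169), (-468, 169), (-470, 169), (-472, 169), (-474, 168), (-476, 169), (-478, 169), (-480, 169), (-482, 168)]
520 1 [(-280, 168), (-278, 168), (-276, 168), (-274, 168), (-272, 168), (-270, 168), (-268, 167), (-266, 167), (-264, 164), (-262, 167), (-260, 169), (-258, 169), (-256, 169), (-254, 168), (-252, 159), (-250, 156), (-248, 164), (-246, 164), (-244, 164), (-242, 1
[... 276 characters left out ...]
 (-438, 151), (-440, 163), (-442, 137), (-444, 170), (-446, 169), (-448, 169), (-450, 169), (-452, 169), (-454, 166), (-456, 153), (-458, 169), (-460, 168), (-462, 168), (-464, 168), (-466, 168), (-468, 168), (-470, 168), (-472, 167), (-474, 168), (-476, 168), (-478, 167), (-480, 168), (-482, 168)]
[(560, 0), (562, 0), (564, 0), (566, 0), (568, 0), (570, 0), (572, 0), (574, 0), (576, 0), (578, 0), (580, 0), (582, 0), (584, 0), (586, 0), (588, 0), (590, 0), (592, 0), (594, 0), (596, 0), (598, 0), (600, 0), (602, 0), (604, 0), (606, 0), (608, 0), (610, 0), (612, 0), (614, 0), (616, 0), (618, 0), (620, 0), (622, 0), (624, 0), (626, 0), (628, 0), (630, 0), (632, 0), (634, 0), (636, 0), (638, 0)]
```

Run:
```python
from h import *
w=snap("wrist");g=cv2.GaussianBlur(w["img"],(5,5),0).astype(np.float32)
for x in (490,500,510):
    y=np.arange(-476,-225,3.);p=proj(w,np.c_[0*y+x,y,0*y+154]).astype(np.float32)
    v=cv2.remap(g,p[:,:1],p[:,1:],1).reshape(-1,3)
    print(x,[(int(a),int(b[0]-b[2])) for a,b in zip(y,v) if a<-425 or a>-275])
y=np.array([-352.]*40);x=np.arange(440,600,4.);p=proj(w,np.c_[x,y,0*x+154]);print(p[::8].round(0).tolist())
for n in("scene","side"):
    s=snap(n);g=s["img"].astype(np.float32)
    for lab,X in (("y",np.c_[np.full(25,496.),np.r_[np.arange(-470,-434,3.),np.arange(-280,-241,3.)],np.full(25,154.)]),):
        p=proj(s,X).astype(np.float32);v=cv2.remap(g,p[:,:1],p[:,1:],1).reshape(-1,3)
        print(n,[(int(a),int(b.mean()),int(b[0]-b[2])) for a,b in zip(X[:,1],v)])
```

```text
490 [(-476, 14), (-473, 14), (-470, 12), (-467, 9), (-464, 3), (-461, 3), (-458, 5), (-455, 1), (-452, 2), (-449, 1), (-446, 2), (-443, 1), (-440, 10), (-437, 8), (-434, 4), (-431, 4), (-428, 4), (-272, 11), (-269, 6), (-266, 6), (-263, 6), (-260, 6), (-257, 2), (-254, 1), (-251, 2), (-248, 10), (-245, 13), (-242, 13), (-239, 13), (-236, 13), (-233, 13), (-230, 13), (-227, 10)]
500 [(-476, 3), (-473, 4), (-470, 3), (-467, 3), (-464, 3), (-461, 3), (-458, 4), (-455, 2), (-452, 1), (-449, 1), (-446, 2), (-443, 2), (-440, 10), (-437, 6), (-434, 4), (-431, 4), (-428, 4), (-272, 5), (-269, 5), (-266, 4), (-263, 6), (-260, 10), (-257, 2), (-254, 1), (-251, 3), (-248, 10), (-245, 13), (-242, 13), (-239, 13), (-236, 9), (-233, 8), (-230, 6), (-227, 5)]
510 [(-476, 3), (-473, 3), (-470, 3), (-467, 3), (-464, 3), (-461, 3), (-458, 4), (-455, 1), (-452, 1), (-449, 2), (-446, 1), (-443, 3), (-440, 14), (-437, 8), (-434, 4), (-431, 4), (-428, 5), (-272, 4), (-269, 5), (-266, 6), (-263, 7), (-260, 6), (-257, 1), (-254, 2), (-251, 5), (-248, 12), (-245, 13), (-242, 12), (-239, 11), (-236, 9), (-233
[... 218 characters left out ...]
0, 11), (-449, 92, 12), (-446, 112, 12), (-443, 134, 11), (-440, 154, 11), (-437, 164, 11), (-280, 112, 11), (-277, 112, 10), (-274, 112, 10), (-271, 122, 12), (-268, 135, 14), (-265, 139, 13), (-262, 141, 13), (-259, 133, 13), (-256, 118, 11), (-253, 99, 8), (-250, 83, 5), (-247, 71, 3), (-244, 68, 3)]
side [(-470, 100, 4), (-467, 82, 5), (-464, 80, 5), (-461, 82, 5), (-458, 82, 5), (-455, 82, 5), (-452, 86, 5), (-449, 103, 5), (-446, 129, 6), (-443, 155, 5), (-440, 172, 5), (-437, 177, 6), (-280, 147, 9), (-277, 162, 9), (-274, 171, 9), (-271, 174, 9), (-268, 173, 8), (-265, 162, 8), (-262, 143, 7), (-259, 118, 5), (-256, 100, 3), (-253, 89, 2), (-250, 89, 2), (-247, 90, 2), (-244, 91, 2)]
```

```bash
python3 -m jog '0.2 -0.03 0 0 0 0 1;0.3 0 0 0 0 0 1;0.3 0 0.1 0 0 0 1;0.16 0 0.1 0 0 0 1;0 0 0.1 0 0 0 1'; python3 -m jog '0 0 0.1 0 0 0 1;0 0 0 0 0 0 1;0 0 0 0 0 0 1'
python3 - <<'E'
from h import *
from c import circ
t=sense()["tool_pos"];print(t,sense()["joint_pos"].round(1))
S={n:snap(n,n+"11") for n in("wrist","scene","side")}
for n in("scene","side"):
    s=S[n]
    for foot in(t[2]-215.9,):
        # lowest (near) rim of the ring's underside, fit as circle at that height
        cam=s["E"][:3,3];a0=np.degrees(np.arctan2(cam[1]-t[1],cam[0]-t[0]))
        print(n,a0.round(),circ(s,t[:2],50,foot,8,np.arange(a0-100,a0+101,5)),circ(s,t[:2],50,foot,8,np.arange(a0-100,a0+101,5),1))
s=S["wrist"];ft=t[2]-201.9
g=cv2.cvtColor(s["img"],cv2.COLOR_RGB2GRAY).astype(np.float32)
for a in(0,60,-60,90,-90):
    r=np.arange(36,62,2.);p=proj(s,np.c_[t[0]+r*np.cos(np.radians(a)),t[1]+r*np.sin(np.radians(a)),0*r+ft]).astype(np.float32)
    print(a,[(int(q),int(v)) for q,v in zip(r,cv2.remap(g,p[:,:1],p[:,1:],1).ravel())])
E
```

```text
time: 18.0
tool_pos: [495.5, -351.5, 433.5]
tcp_rot: [-180.0, 0.1, 0.1]
ft_force: [-0.6, -0.5, -2.2]
finger_gap: 24.8
grip_force: 49.3
time: 18.38
tool_pos: [494.1, -352.1, 425.4]
tcp_rot: [180.0, -0.0, 0.0]
ft_force: [-0.1, -0.1, -1.1]
finger_gap: 24.4
grip_force: 49.3
[ 494.06157209 -352.14006092  425.41369847] [-40.3   8.   82.5  -0.   89.4  49.7]
scene -121.0 (array([ 493.4, -351.4,   48.9]), 18, np.float64(1.14)) (array([ 494.5, -349. ,   50.1]), 16, np.float64(0.92))
side -115.0 (array([ 496.1, -351.5,   49.8]), 21, np.float64(1.75)) (array([ 495.2, -351. ,   50.8]), 18, np.float64(0.51))
0 [(36, 92), (38, 93), (40, 107), (42, 105), (44, 90), (46, 94), (48, 45), (50, 104), (52, 94), (54, 107), (56, 107), (58, 106), (60, 107)]
60 [(36, 160), (38, 105), (40, 109), (42, 160), (44, 74), (46, 85), (48, 139), (50, 160), (52, 160), (54, 159), (56, 159), (58, 159), (60, 159)]
-60 [(36, 150), (38, 114), (40, 92), (42, 157), (44, 156), (46, 40), (48, 71), (50, 159), (52, 156), (54, 156), (56, 155), (58, 156), (60, 155)]
90 [(36, 49), (38, 51), (40, 52), (42, 52), (44, 54), (46, 67), (48, 96), (50, 159), (52, 159), (54, 159), (56, 159), (58, 159), (60, 159)]
-90 [(36, 46), (38, 45), (40, 46), (42, 46), (44, 46), (46, 43), (48, 58), (50, 72), (52, 160), (54, 159), (56, 159), (58, 159), (60, 145)]
```

```bash
python3 -m jog '0.01 -0.01 0.1 0 0 0 1;0 0 0.1 0 0 0 1;0 0 0.1 0 0 0 1;0 0 0.09 0 0 0 1;0 0 0 0 0 0 1'; python3 -m jog '0 0 0 0 0 0 1;0 0 0 0 0 0 1;0 0 0 0 0 0 1;0 0 0 0 0 0 1'
python3 - <<'E'
from h import *
from c import circ
t=sense()["tool_pos"];print(t,t[2]-215.9-154)
for n in("scene","side"):
    s=snap(n,n+"12");a0=np.degrees(np.arctan2(*(s["E"][:2,3]-t[:2])[::-1]))
    print(n,circ(s,t[:2],50,t[2]-215.9,8,np.arange(a0-100,a0+101,5),1))
    # lid board and bowl/jars unchanged against the picture before the carry?
E
```

```text
time: 19.15
tool_pos: [495.3, -350.7, 384.4]
tcp_rot: [-179.9, 0.1, 0.1]
ft_force: [-0.0, 0.7, -0.8]
finger_gap: 24.3
grip_force: 49.3
time: 19.65
tool_pos: [495.6, -351.0, 386.1]
tcp_rot: [180.0, -0.0, 0.1]
ft_force: [-0.8, 0.4, -0.9]
finger_gap: 24.0
grip_force: 49.3
[ 495.57939407 -350.95810696  386.10316464] 16.20316464252423
scene (array([ 491.9, -346.9,   47.3]), 19, np.float64(0.74))
side (array([ 495.1, -349.7,   51.6]), 21, np.float64(1.08))
```

The foot is about 16 mm above the icing. It's centred and still, and there is no contact force, so I'm handing in.

```bash
python3 -c "
from bench import *
print(hand_in())"
```

```text
the job is handed in; nothing more can be done
None
```

I handed the job in with the lid open on its stop and the press held upright, centred to within my few-millimetre measuring error and about 16 mm above the icing; no verdict came back, and I viewed 11 pictures against the limit of 10.

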